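# Find the stamped sample crate and push it to the dispatch rail

## Robot

A 7-joint arm with a two-finger parallel gripper is mounted at the origin on a cart in front of the work surface, level with it; the furniture and walls round the work are solid. World frame = base frame: x ahead of the robot, y to its left, z up, the work surface at z = 0. Lengths are in m, angles in rad, forces in N, time in s.
With the tool pointing down it reaches from about 0.425 to 0.925 m from the base axis. Payload 6.8 kg.
Tool frame: the origin (TCP) lies at the very end of the fingers, on their centre line; the grasp point (between the pads) lies r.pinch_z behind it (r.pinch_z is the distance from the TCP to the grasp point, in m); z points along the fingers, y is the line along which they close (so a half turn about z gives the same grasp; the last joint's range is limited). The gripper opens to 85 mm and grips with 20 to 120 N. Pads are 22 mm wide; open, the fingers measure 114 mm over their backs; the gripper's body (76 mm by 85 mm) begins 54 mm behind the grasp point. The pads swing forward as they close: fully open they stand 13 mm farther back than shut.
Start: joints at [-1.387, 0.477, 0.022, 1.555, -0.011, 1.109, -0.083], TCP at [0.194, 0.646, 0.231] pointing down, gripper open.
Joint ranges: [-2.96, 2.96], [-0.34, 2.1], [-1.41, 1.46], [0.24, 2.44], [-1.37, 4.51], [0.17, 1.92], [-2.96, 2.96]. Speed limits (rad/s): [2.39, 2.39, 3.14, 3.14, 3.14, 3.14, 3.14].

## Interface

Orientations are given as a rotation vector (axis times angle).
In Python, from bench import status, grab_frame, camera_model, r gives the robot as it stands. The module is installed in compiled form; this text tells all that it offers.
- The arm moves only by the shell command python3 -m creep 'ROWS' [FORCE]. ROWS is text: rows parted by semicolons, each of 7 numbers parted by spaces: the turn, a rotation vector about the tool's x, y, z in rad, then the shift along the tool's x, y, z in mm, then the opening, from -1 (shut) to 1 (fully open). In form: rx ry rz tx ty tz fingers; .... A call has 1 to 10 rows; each row is the pose to reach, as a shift and turn from the pose commanded when the call began, along the tool's axes at that moment; what a row does not reach only later rows make up. A row lasts 1/8 s, in which the tool goes at most 62.5 mm and 10.7 degrees, less where a joint would pass 70% of its speed; a pose out of reach is approached as far as the arm can. A call with a gripper value outside its range is refused whole. The fingers move at their own pace and stop on an object; FORCE is the grip in N (left out, the last holds). Time passes only in rows, so rows that repeat a pose let the fingers close. It gives the time, the measured TCP pose, the force, the opening and the grip force at its end, in the units of the state.
- status.get_obs(): the state, without advancing time (a new reading comes with each control period).
- grab_frame(name): name is "scene" or "top"; returns (picture, depth): 384x512x3 uint8, red, green, blue; 384x512 float32, m along the optical axis (not along the pixel's ray), 0 where there is no reading.
- camera_model(name): a dict with "K" (3x3 intrinsics, pixels), "rvec" (rotation vector, rad) and "tvec" (3), from world to camera coordinates, as OpenCV has them. Camera axes: x right, y down, z forward; pixel columns grow to the right and rows downward; lengths in m; the calibration is good to about 2 mm. A picture is of the moment at which its call begins. camera_model takes no time and is no camera call.
- r.hand_in(): hands the job in; it is judged then, once.
The state is a dict: "clock": time; "joints": joint angles; "qvel": joint speeds; "tau": joint torques, N m; "tcp_pos": TCP position; "orientation": TCP orientation; "contact_force": force on the tool from outside, world axes, zero at the start; "moment": the same for the moment, N m; "grip_width": finger opening in m; "gripper_force": force on a finger pad.
Only numpy, scipy, OpenCV 4.12 (cv2) and the standard library are available. Lean on these libraries where they do the work, as an engineer would, in place of code of your own. Each camera call takes 0.05 s, during which the arm holds its last target. There are 200 camera calls.

## Task

One of the two upright plywood sample crates carries an inked stamp, a ring with a cross in it, on its underside. Tip both crates over, away from the robot, so that each lies on its far side with its underside facing the robot; then push the stamped one, still lying like that, across the desk until its open mouth rests square against the aluminium dispatch rail, and leave the other lying clear of the rail. Only push with the fingers: do not lift or carry anything, and leave the cup, the tin and the label roll alone.

Things in the scene. Friction and masses are not known exactly. Their poses are not given: they have to be found in the camera images.
- crate_stamped: Empty open-topped slatted plywood crate, 80 mm deep (own x), 110 wide (own y), 120 high (own z), about 0.3 kg. Starts upright, own x pointing away from the robot within 0.2 rad. Origin: centre of the underside; z points to the open mouth. The stamped one: a dark ink ring 59 mm across with a cross in it on the underside, hidden until tipped. It may stand left or right.
- crate_plain: Empty open-topped slatted plywood crate, 80 mm deep (own x), 110 wide (own y), 120 high (own z), about 0.3 kg. Starts upright, own x pointing away from the robot within 0.2 rad. Origin: centre of the underside; z points to the open mouth. Looks the same from outside, but its underside is bare.
- crate_stamped_mouth (a point): Centre of the open mouth of the stamped crate, in the plane of its rim, 120 mm above its underside along its own z. Pushed near its top, either crate tips about its far lower edge, overbalances at about 40 degrees and falls by itself onto its far side; it then lies 80 mm high.
- crate_plain_mouth (a point): Centre of the open mouth of the plain crate, 120 mm above its underside along its own z.
- rail: The dispatch rail: a straight aluminium angle fixed to the desk beyond the crates, lying crosswise to the robot, 560 mm long (own y), its upright face 30 mm high, with a 34 mm deep foot behind that face. Origin: on the desk at the middle of the upright face that looks to the robot; own x points away from the robot at right angles to that face.
- cup: White espresso cup, 60 x 84 x 49 mm, loose, to be left alone. Origin: centre of its underside.
- tin: Round silvery sample tin, 65 mm wide, 52 mm high, loose, to be left alone. Origin: centre of its underside.
- roll: White label roll, 83 mm wide, 30 mm high, lying flat between the robot and the crates, loose, to be left alone. Origin: centre of its underside.
Mind the look-alikes: they are no part of the job. What is shaped like the crate_plain but blue is not meant. Leave any red look-alike of the crate_stamped alone.

How it is judged:
On the way, in this order (a step that is already met when the one before it is completed fails the run):
1. one crate lies on its far side, underside to the robot (((angle between crate_stamped's own z axis and vertical above 1.45 rad and z of rail in the frame of crate_stamped above 0.1 m and height (world z) of crate_stamped below 0.05 m) or (angle between crate_plain's own z axis and vertical above 1.45 rad and z of rail in the frame of crate_plain above 0.1 m and height (world z) of crate_plain below 0.05 m))), for 0.2 s.
2. both crates lie on their far sides, undersides to the robot (angle between each of crate_stamped, crate_plain's own z axis and vertical above 1.45 rad and z of rail in the frame of crate_stamped above 0.1 m and height (world z) of each of crate_stamped, crate_plain below 0.05 m and z of rail in the frame of crate_plain above 0.1 m), for 0.2 s.
3. the stamped crate, lying, rests with its mouth against the rail (angle between crate_stamped's own z axis and vertical above 1.45 rad and z of rail in the frame of crate_stamped above 0.1 m and height (world z) of crate_stamped below 0.05 m and x of crate_stamped_mouth in the frame of rail between -0.009 and 0.01 m and y of crate_stamped_mouth in the frame of rail between -0.28 and 0.28 m and angle between the z axis of crate_stamped and the x axis of rail, either way round below 0.14 rad), for 0.2 s.
At the end, for the whole second after the job is handed in: Both crates lie at rest on their far sides, undersides towards the robot; the middle of the stamped crate's mouth is within 9 mm of the rail's face and square to it within 0.14 rad (8 degrees); the plain crate's mouth is at least 10 mm short of the rail (all of step 3 and angle between crate_plain's own z axis and vertical above 1.45 rad and z of rail in the frame of crate_plain above 0.1 m and height (world z) of crate_plain below 0.05 m and x of crate_plain_mouth in the frame of rail below -0.01 m and linear speed of each of crate_stamped, crate_plain below 0.01 m/s); the robot touches nothing.
It fails at once if a crate is lifted off the desk or carried ((height (world z) of crate_stamped above 0.065 m or (angle between crate_stamped's own z axis and vertical below 0.3 rad and height (world z) of crate_stamped above 0.025 m) or (angle between crate_stamped's own z axis and vertical above 1.45 rad and height (world z) of crate_stamped above 0.055 m and contact force between the fingers and crate_stamped above 0.5 N)) or (height (world z) of crate_plain above 0.065 m or (angle between crate_plain's own z axis and vertical below 0.3 rad and height (world z) of crate_plain above 0.025 m) or (angle between crate_plain's own z axis and vertical above 1.45 rad and height (world z) of crate_plain above 0.055 m and contact force between the fingers and crate_plain above 0.5 N))).
It fails at once if the plain crate is pushed to the rail (x of crate_plain_mouth in the frame of rail above -0.01 m).
It fails at once if the cup, the tin or the label roll is shifted by more than 15 mm (distance of any of cup, tin, roll from where it was at the start of the episode above 0.015 m).
It also fails if it takes over 58 s, if anything falls off the work surface, if the arm or the gripper's body presses on something with over 40 N, if the wrist force passes 120 N, or if a joint passes its speed limit or range.

## Working session

There is one attempt and no reset: what is moved stays moved. The work goes in short steps, Python scripts to look and compute and a shell command to move; the robot and the scene stay as the last step left them, time stands still between calls to the robot, and variables do not carry over. Pictures are saved under pics/ and viewed, at most 10 in all, crops included, and the job is handed in when it is done.

```bash
mkdir -p pics; cat > h.py <<'E'
import numpy as np, cv2
from bench import status, grab_frame, camera_model, r
from scipy.spatial.transform import Rotation as R
def cloud(n):
    p,d=grab_frame(n); c=camera_model(n); K=np.array(c["K"]); Rm=cv2.Rodrigues(np.array(c["rvec"],float))[0]; t=np.array(c["tvec"]).ravel()
    v,u=np.mgrid[:384,:512]; P=np.stack([(u-K[0,2])/K[0,0]*d,(v-K[1,2])/K[1,1]*d,d],-1)
    W=(P-t)@Rm; W[d==0]=np.nan
    return p,W
def save(p,f): cv2.imwrite('pics/'+f,cv2.cvtColor(p,cv2.COLOR_RGB2BGR))
E
python3 - <<'E'
from h import *
o=status.get_obs(); print(o); print(r.pinch_z, R.from_rotvec(o['orientation']).as_matrix().round(3))
ps=[]
for n in("scene","top"):
    p,W=cloud(n); np.savez(n+'0',p=p,W=W); ps.append(p)
    c=camera_model(n); print(n, -cv2.Rodrigues(np.array(c["rvec"],float))[0].T@np.array(c["tvec"]).ravel())
save(ps[0],'s0.png');save(ps[1],'t0.png')
E
```

```text
{'clock': 0.0, 'joints': array([-1.38708701,  0.47779606,  0.02234242,  1.55644965, -0.01151271,
        1.10926975, -0.08308048]), 'qvel': array([-0.00102842, -0.00091445,  0.0007524 , -0.0003294 ,  0.00024946,
       -0.00160664,  0.00044465]), 'tau': array([-5.41253048e-04, -5.96482551e+01,  1.60776168e+00, -2.81193852e+01,
        1.24386980e-02,  9.59388010e-03, -1.26535215e-05]), 'tcp_pos': array([0.19403179, 0.64590335, 0.23032922]), 'orientation': array([-4.56676674e-01, -3.10808172e+00,  2.81058429e-03]), 'contact_force': array([-0.00784334,  0.93660924,  0.11298163]), 'moment': array([-0.00794012,  0.03777518, -0.01321115]), 'gripper_force': 0.0, 'grip_width': 0.08571467459068938}
0.0187 [[-0.958  0.288 -0.   ]
 [ 0.288  0.958 -0.002]
 [-0.    -0.002 -1.   ]]
scene [-0.27109601 -0.71974734  0.76177184]
top [0.34267984 0.00616864 1.37767769]
```

View pics/s0.png

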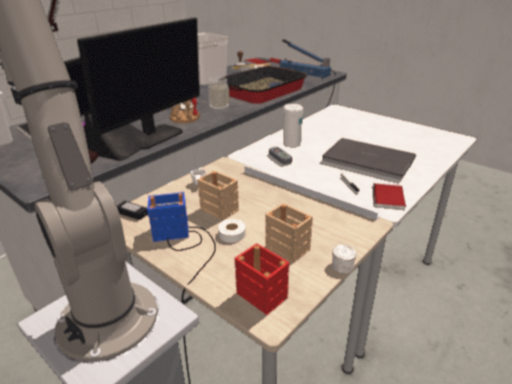

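View pics/t0.png

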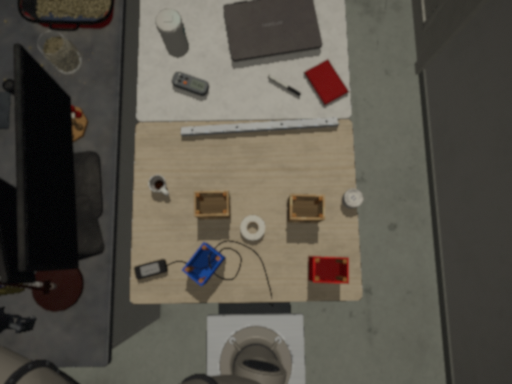

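```bash
cat > m.py <<'E'
from h import *
def boxes(W,zr,xr=(.25,.75),yr=(-.45,.45),n=20):
    m=(W[...,2]>zr[0])&(W[...,2]<zr[1])&(W[...,0]>xr[0])&(W[...,0]<xr[1])&(W[...,1]>yr[0])&(W[...,1]<yr[1])
    k,l,s,c=cv2.connectedComponentsWithStats(m.astype(np.uint8))
    for i in range(1,k):
        if s[i,4]<n: continue
        q=W[l==i]; (cx,cy),(a,b),t=cv2.minAreaRect(q[:,:2].astype(np.float32)*1000)
        print('px',c[i].round(),'n',s[i,4],'ctr',round(cx),round(cy),'size',round(a),round(b),'ang',round(t,1),'zmax',q[:,2].max().round(3),'x',q[:,0].min().round(3),q[:,0].max().round(3),'y',q[:,1].min().round(3),q[:,1].max().round(3))
E
python3 - <<'E'
from m import *
W=np.load('top0.npz')['W']
print('desk z',np.nanmedian(W[150:180,240:280,2]))
print('lo');boxes(W,(.015,.2),(.1,.9),(-.5,.5))
print('hi');boxes(W,(.105,.14),(.1,.9),(-.5,.5))
E
```

```text
desk z 0.0004855075996475261
lo
px [104. 216.] n 6720 ctr 500 465 size 70 800 ang 90.0 zmax 0.185 x 0.1 0.9 y 0.43 0.5
px [258. 128.] n 378 ctr 784 -27 size 8 558 ang 2.8 zmax 0.038 x 0.767 0.798 y -0.305 0.252
px [157. 184.] n 206 ctr 583 322 size 78 59 ang 14.4 zmax 0.054 x 0.551 0.621 y 0.286 0.353
px [352. 198.] n 322 ctr 531 -334 size 62 61 ang 25.5 zmax 0.059 x 0.5 0.562 y -0.365 -0.303
px [211. 203.] n 600 ctr 512 133 size 81 109 ang 0.5 zmax 0.128 x 0.471 0.552 y 0.078 0.187
px [306. 207.] n 648 ctr 495 -170 size 111 80 ang 88.1 zmax 0.127 x 0.454 0.536 y -0.227 -0.114
px [252. 227.] n 390 ctr 439 4 size 81 81 ang 88.8 zmax 0.038 x 0.398 0.479 y -0.037 0.044
px [202. 264.] n 555 ctr 323 160 size 82 110 ang 51.6 zmax 0.129 x 0.257 0.391 y 0.096 0.224
px [329. 269.] n 616 ctr 300 -235 size 111 80 ang 86.9 zmax 0.127 x 0.26 0.343 y -0.292 -0.178
px [150. 268.] n 450 ctr 307 345 size 46 105 ang 13.8 zmax 0.036 x 0.276 0.34 y 0.291 0.396
hi
px [107. 218.] n 3136 ctr 500 465 size 70 799 ang 90.0 zmax 0.14 x 0.101 0.9 y 0.43 0.5
px [211. 202.] n 317 ctr 512 132 size 108 80 ang 89.9 zmax 0.128 x 0.471 0.552 y 0.078 0.186
px [308. 206.] n 325 ctr 496 -170 size 110 80 ang 87.7 zmax 0.127 x 0.454 0.535 y -0.227 -0.114
px [201. 263.] n 328 ctr 324 160 size 80 110 ang 51.5 zmax 0.129 x 0.257 0.391 y 0.096 0.224
px [330. 269.] n 351 ctr 300 -235 size 111 80 ang 86.5 zmax 0.127 x 0.26 0.343 y -0.292 -0.178
```

```bash
python3 - <<'E'
from m import *
W=np.load('top0.npz')['W']; S=np.load('scene0.npz')['W']
for n,A in(('top',W),('scene',S)):
    for y in np.arange(.3,.9,.1):
        for x in np.arange(-.1,1,.1):
            q=A[(abs(A[...,0]-x)<.05)&(abs(A[...,1]-y)<.05)]
            q=q[q[:,2]>.06]
            if len(q): print(n,f'{x:.1f},{y:.1f}: {q[:,2].max():.2f}({len(q)})',end='; ')
    print()
m=(W[...,2]>.025)&(W[...,2]<.04)&(abs(W[...,0]-.784)<.03)&(abs(W[...,1])<.31)
q=W[m]; print('rail top fit',np.polyfit(q[:,1],q[:,0],1),(q[:,0]-np.polyval(np.polyfit(q[:,1],q[:,0],1),q[:,1])).std(),q[:,2].max())
for y0 in(.13,-.17):
    q=W[(abs(W[...,1]-y0)<.03)&(abs(W[...,0]-.785)<.05)]; q=q[q[:,0].argsort()]; print(np.c_[q[:,0]+.049*q[:,1],q[:,2]][::4].round(3).tolist())
o=status.get_obs();M=R.from_rotvec(o['orientation']).as_matrix()
print(M.T@(np.array([.40,.133,.25])-o['tcp_pos'])*1000)
# crate yaw from rims
for y0,x0 in((.133,.512),(-.17,.495)):
    q=W[(W[...,2]>.11)&(abs(W[...,0]-x0)<.07)&(abs(W[...,1]-y0)<.08)]
    ys=np.arange(y0-.04,y0+.045,.01)
    for f,s in((np.min,'near'),(np.max,'far')):
        e=[f(q[abs(q[:,1]-y)<.006][:,0]) for y in ys]; print(s,np.polyfit(ys-y0,e,1))
E
```

```text
top 0.1,0.3: 0.70(2); top 0.2,0.3: 0.74(728); top 0.0,0.4: 0.14(53); top 0.1,0.4: 0.15(343); top 0.2,0.4: 0.75(1294); top 0.3,0.4: 0.15(322); top 0.4,0.4: 0.15(307); top 0.5,0.4: 0.15(284); top 0.6,0.4: 0.15(279); top 0.7,0.4: 0.15(270); top 0.8,0.4: 0.15(260); top 0.9,0.4: 0.15(244); top 0.0,0.5: 0.15(224); top 0.1,0.5: 0.15(1196); top 0.2,0.5: 0.17(1206); top 0.3,0.5: 0.55(2034); top 0.4,0.5: 0.55(3532); top 0.5,0.5: 0.55(3478); top 0.6,0.5: 0.55(3347); top 0.7,0.5: 0.55(3220); top 0.8,0.5: 0.55(2538); top 0.9,0.5: 0.15(878); top 0.0,0.6: 0.15(80); top 0.1,0.6: 0.15(1185); top 0.2,0.6: 0.39(1657); top 0.3,0.6: 0.48(1477); top 0.4,0.6: 0.48(701); top 0.5,0.6: 0.44(544); top 0.6,0.6: 0.16(78); top 0.7,0.6: 0.18(185); top 0.8,0.6: 0.21(104); top 0.9,0.6: 0.27(940); top 0.1,0.7: 0.15(746); top 0.2,0.7: 0.27(772); top 0.3,0.7: 0.25(200); top 0.5,0.7: 0.32(7); top 0.6,0.7: 0.14(17); top 0.8,0.7: 0.28(89); top 0.9,0.7: 0.28(80); top 0.1,0.8: 0.14(18); top 0.2,0.8: 0.14(49); top 0.6,0.8: 0.15(304); top 0.7,0.8: 0.15(456); top 0.8,0.8: 0.15(436); top 0.9,0.8: 0.15(245); 
scene 0.0,0.4: 0.14
[... 4408 characters left out ...]
0.027], [0.794, 0.004], [0.794, 0.006], [0.796, 0.004], [0.796, 0.002], [0.797, 0.008], [0.799, 0.005], [0.798, 0.003], [0.801, 0.002], [0.8, 0.009], [0.803, 0.008], [0.802, 0.005], [0.802, 0.003], [0.806, 0.001], [0.804, 0.008], [0.806, 0.006], [0.808, 0.005], [0.806, 0.002], [0.809, 0.006], [0.812, 0.007], [0.811, 0.005], [0.812, 0.003], [0.812, 0.01], [0.812, 0.005], [0.814, 0.005], [0.816, 0.004], [0.818, -0.003], [0.82, -0.003], [0.821, -0.004], [0.82, -0.005], [0.821, -0.007], [0.823, -0.002], [0.826, -0.003], [0.824, -0.006]]
[-344.785607   -432.06756764  -18.80749869]
near [-0.00944056  0.4719115 ]
far [-0.02594437  0.55097499]
near [0.04314117 0.45667637]
far [0.01859591 0.53396445]
```

```bash
python3 -m creep '0 0 0 -6 -43 -10 1; 0 0 0 -12 -86 -20 1; 0 0 0 -18 -130 -20 1; 0 0 0 -24 -173 -20 1; 0 0 0 -30 -217 -20 1; 0 0 0 -70 -230 -20 1; 0 0 0 -110 -245 -20 1; 0 0 0 -150 -258 -20 1; 0 0 0 -192 -272 -20 1; 0 0 0 -192 -272 -20 1'
```

```text
clock: 1.35
tcp_pos: [0.3021, 0.3283, 0.2511]
orientation: [0.466, 3.106, -0.001]
contact_force: [-0.8, 0.1, 0.4]
grip_width: 0.0853
gripper_force: 0.0
```

```bash
python3 -m creep '0 0 -.08 -42 -38 0 1; 0 0 -.16 -84 -76 0 1; 0 0 -.24 -127 -115 0 1; 0 0 -.31 -169 -153 0 1; 0 0 -.31 -169 -153 40 1; 0 0 -.31 -169 -153 80 1; 0 0 -.31 -169 -153 120 1; 0 0 -.31 -169 -153 144 1; 0 0 -.31 -169 -153 144 1'; python3 - <<'E'
from h import *
o=status.get_obs();print(R.from_rotvec(o['orientation']).as_matrix().round(3))
p,W=cloud('scene'); save(cv2.resize(p[130:340,100:380],None,fx=2,fy=2),'s1.png')
E
```

```text
clock: 2.48
tcp_pos: [0.4159, 0.1357, 0.1058]
orientation: [0.03, -3.138, 0.003]
contact_force: [-0.3, -0.0, 0.2]
grip_width: 0.0854
gripper_force: 0.0
[[-1.    -0.019 -0.004]
 [-0.019  1.    -0.002]
 [ 0.004 -0.002 -1.   ]]
```

View pics/s1.png

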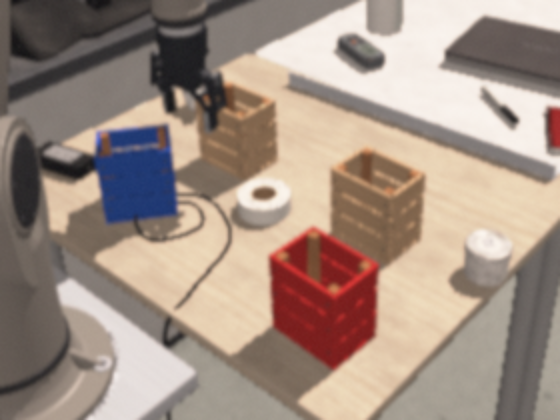

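```bash
python3 -m creep '0 0 0 -20 0 0 1; 0 0 0 -36 0 0 1; 0 0 0 -48 0 0 1; 0 0 0 -58 0 0 1; 0 0 0 -68 0 0 1; 0 0 0 -78 0 0 1; 0 0 0 -88 0 0 1; 0 0 0 -98 0 0 1; 0 0 0 -108 0 0 1; 0 0 0 -116 0 0 1' ; python3 - <<'E'
from m import *
p,W=cloud('scene'); save(cv2.resize(p[130:340,100:380],None,fx=2,fy=2),'s2.png')
E
```

```text
clock: 3.78
tcp_pos: [0.5343, 0.1377, 0.1073]
orientation: [-0.029, 3.141, -0.0]
contact_force: [0.1, 0.5, -0.2]
grip_width: 0.0854
gripper_force: 0.0
```

View pics/s2.png

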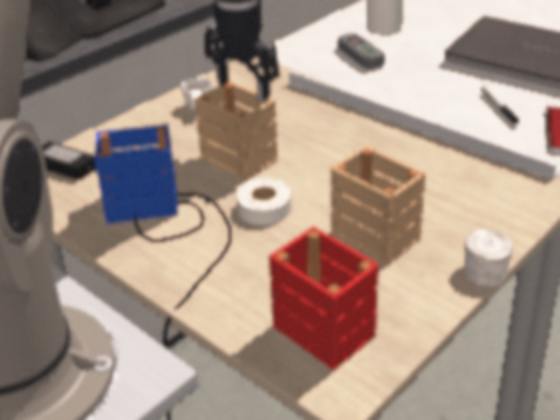

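```bash
python3 -m creep '0 0 0 0 0 -30 1; 0 0 0 40 0 -30 1; 0 0 0 80 0 -30 1; 0 0 0 116 0 -30 1; 0 0 0 116 0 -10 1; 0 0 0 116 0 10 1; 0 0 0 116 0 22 1; 0 0 0 116 0 22 1'
python3 -m creep '0 0 0 -20 0 0 1; 0 0 0 -36 0 0 1; 0 0 0 -48 0 0 1; 0 0 0 -58 0 0 1; 0 0 0 -68 0 0 1; 0 0 0 -68 0 0 1'
```

```text
clock: 4.82
tcp_pos: [0.4172, 0.1353, 0.0847]
orientation: [0.028, -3.14, 0.001]
contact_force: [0.5, -0.3, 0.6]
grip_width: 0.0851
gripper_force: 0.0
clock: 5.58
tcp_pos: [0.4866, 0.1368, 0.0854]
orientation: [-0.028, 3.14, 0.0]
contact_force: [-1.1, 0.1, -0.6]
grip_width: 0.0852
gripper_force: 0.3
```

```bash
python3 -m creep '0 0 0 -8 0 0 1; 0 0 0 -16 0 0 1; 0 0 0 -24 0 0 1; 0 0 0 -32 0 0 1; 0 0 0 -40 0 0 1; 0 0 0 -48 0 0 1; 0 0 0 -54 0 0 1; 0 0 0 -54 0 0 1' ; python3 - <<'E'
from m import *
p,W=cloud('scene'); save(cv2.resize(p[130:340,100:380],None,fx=2,fy=2),'s3.png')
p,W=cloud('top'); boxes(W,(.015,.2),(.38,.9),(-.4,.4))
E
```

```text
clock: 6.58
tcp_pos: [0.5396, 0.1377, 0.0845]
orientation: [0.029, -3.141, 0.001]
contact_force: [0.4, -0.2, -0.4]
grip_width: 0.0851
gripper_force: 0.0
px [259. 128.] n 371 ctr 784 -27 size 8 557 ang 2.9 zmax 0.036 x 0.767 0.799 y -0.305 0.251
px [199. 156.] n 23 ctr 674 175 size 9 31 ang 6.2 zmax 0.086 x 0.668 0.678 y 0.159 0.19
px [223. 174.] n 496 ctr 604 95 size 156 51 ang 9.5 zmax 0.2 x 0.525 0.68 y 0.064 0.133
px [157. 184.] n 222 ctr 583 322 size 77 59 ang 13.8 zmax 0.055 x 0.551 0.621 y 0.286 0.354
px [352. 198.] n 320 ctr 531 -334 size 62 62 ang 87.6 zmax 0.058 x 0.5 0.563 y -0.365 -0.303
px [306. 207.] n 653 ctr 495 -170 size 110 80 ang 88.4 zmax 0.126 x 0.454 0.536 y -0.226 -0.114
px [252. 227.] n 389 ctr 439 4 size 81 80 ang 88.7 zmax 0.039 x 0.398 0.479 y -0.037 0.044
```

View pics/s3.png

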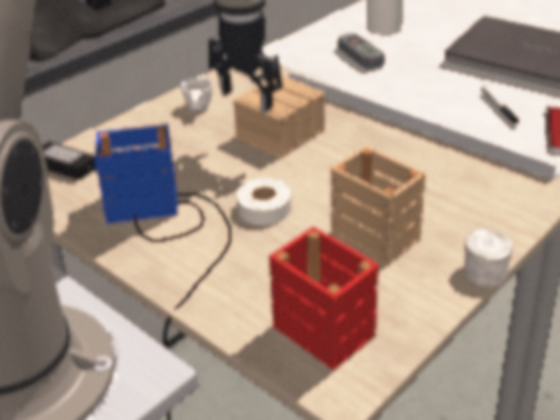

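```bash
python3 -m creep '0 0 0 20 0 -40 1; 0 0 0 50 0 -80 1; 0 0 0 80 -50 -80 1; 0 0 0 100 -100 -80 1; 0 0 0.02 120 -150 -80 1; 0 0 0.05 141 -200 -80 1; 0 0 0.05 141 -255 -80 1; 0 0 0.05 141 -305 -80 1; 0 0 .05 141 -305 -80 1'
python3 - <<'E'
from h import *
p,W=cloud('scene'); np.savez('s4',p=p,W=W); save(cv2.resize(p[130:340,100:380],None,fx=2,fy=2),'s4.png')
o=status.get_obs();print(o['tcp_pos'],R.from_rotvec(o['orientation']).as_matrix().round(3))
E
```

```text
clock: 7.8
tcp_pos: [0.4034, -0.1732, 0.1654]
orientation: [0.061, 3.141, -0.002]
contact_force: [0.2, 1.0, -0.6]
grip_width: 0.0854
gripper_force: 0.0
[ 0.4034989  -0.17091459  0.16510447] [[-0.999  0.036 -0.001]
 [ 0.036  0.999 -0.   ]
 [ 0.001 -0.    -1.   ]]
```

View pics/s4.png

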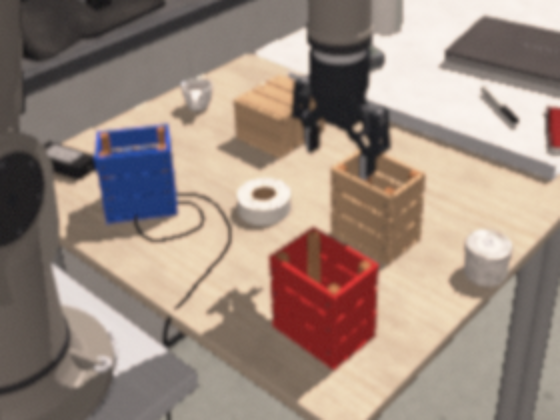

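```bash
python3 -m creep '0 0 0 0 0 30 1; 0 0 0 0 0 60 1; 0 0 0 0 0 80 1; 0 0 0 0 0 80 1; 0 0 0 -18 0 80 1; 0 0 0 -34 0 80 1; 0 0 0 -44 0 80 1; 0 0 0 -54 0 80 1; 0 0 0 -62 0 80 1; 0 0 0 -70 0 80 1'
python3 -m creep '0 0 0 -8 0 0 1; 0 0 0 -16 0 0 1; 0 0 0 -24 0 0 1; 0 0 0 -32 0 0 1; 0 0 0 -40 0 0 1; 0 0 0 -48 0 0 1; 0 0 0 -53 0 0 1; 0 0 0 -53 0 0 1; 0 0 0 -30 0 -30 1; 0 0 0 10 0 -80 1'
python3 -m creep '0 0 0 50 0 0 1; 0 0 0 50 0 0 1'
python3 - <<'E'
from m import *
p,W=cloud('scene'); np.savez('s5',p=p,W=W); save(cv2.resize(p[130:340,100:380],None,fx=2,fy=2),'s5.png')
p,W=cloud('top'); boxes(W,(.015,.1),(.38,.9),(-.4,.4)); np.savez('t5',p=p,W=W)
E
```

```text
clock: 9.1
tcp_pos: [0.4738, -0.172, 0.0856]
orientation: [-0.05, -3.139, -0.001]
contact_force: [-16.2, 0.9, 31.6]
grip_width: 0.0855
gripper_force: 16.3
clock: 10.35
tcp_pos: [0.4642, -0.1713, 0.1636]
orientation: [-0.048, -3.138, 0.001]
contact_force: [0.6, -0.0, 1.7]
grip_width: 0.0854
gripper_force: 0.0
clock: 10.6
tcp_pos: [0.4109, -0.1698, 0.1637]
orientation: [-0.054, -3.139, -0.004]
contact_force: [0.4, 0.2, 0.3]
grip_width: 0.0855
gripper_force: 0.0
px [259. 128.] n 380 ctr 784 -27 size 8 558 ang 3.0 zmax 0.037 x 0.768 0.799 y -0.306 0.252
px [212. 174.] n 1261 ctr 619 135 size 121 110 ang 1.1 zmax 0.089 x 0.557 0.68 y 0.079 0.19
px [304. 178.] n 1262 ctr 598 -173 size 109 120 ang 88.3 zmax 0.089 x 0.537 0.659 y -0.229 -0.117
px [157. 184.] n 210 ctr 583 322 size 77 58 ang 12.5 zmax 0.057 x 0.55 0.621 y 0.286 0.352
px [352. 198.] n 321 ctr 532 -334 size 62 62 ang 0.1 zmax 0.059 x 0.501 0.563 y -0.365 -0.303
px [252. 227.] n 390 ctr 438 4 size 81 81 ang 44.6 zmax 0.04 x 0.398 0.479 y -0.037 0.044
```

View pics/s5.png

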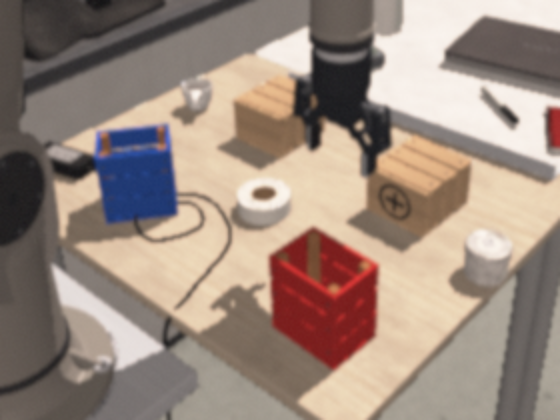

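```bash
python3 -m creep '0 0 -.03 -20 0 40 1; 0 0 -.06 -40 -1 80 1; 0 0 -.086 -60 -2 110 1; 0 0 -.086 -80 -2 129 1; 0 0 -.086 -89 -2 129 1; 0 0 -.086 -89 -2 129 1'
python3 -m creep '0 0 0 -10 0 0 1; 0 0 0 -20 0 0 1; 0 0 0 -30 0 0 1; 0 0 0 -40 0 0 1; 0 0 0 -50 0 0 1; 0 0 0 -60 0 0 1; 0 0 0 -70 0 0 1; 0 0 0 -80 0 0 1; 0 0 0 -90 0 0 1; 0 0 0 -100 0 0 1'
python3 - <<'E'
from m import *
p,W=cloud('top'); boxes(W,(.015,.09),(.38,.9),(-.4,.4)); np.savez('t6',p=p,W=W)
E
```

```text
clock: 11.45
tcp_pos: [0.505, -0.1751, 0.0353]
orientation: [-0.086, 3.14, -0.001]
contact_force: [-0.8, -1.3, 0.2]
grip_width: 0.0851
gripper_force: 0.0
clock: 12.7
tcp_pos: [0.6046, -0.1694, 0.035]
orientation: [0.085, -3.14, -0.0]
contact_force: [-2.9, 0.4, 1.3]
grip_width: 0.0854
gripper_force: 1.2
px [259. 128.] n 380 ctr 784 -26 size 7 554 ang 2.8 zmax 0.038 x 0.768 0.799 y -0.303 0.251
px [291. 148.] n 384 ctr 686 -143 size 102 70 ang 3.3 zmax 0.089 x 0.633 0.738 y -0.175 -0.107
px [212. 174.] n 1262 ctr 618 135 size 121 110 ang 1.0 zmax 0.088 x 0.557 0.679 y 0.079 0.191
px [157. 184.] n 214 ctr 589 315 size 77 59 ang 71.2 zmax 0.055 x 0.551 0.622 y 0.286 0.353
px [352. 198.] n 320 ctr 532 -334 size 62 63 ang 1.6 zmax 0.059 x 0.501 0.563 y -0.365 -0.302
```

```bash
python3 -m creep '0 0 0 -9 0 0 1; 0 0 0 -18 0 0 1; 0 0 0 -26 0 0 1; 0 0 0 -33 0 0 1; 0 0 0 -38 0 0 1; 0 0 0 -41 0 0 1; 0 0 0 -43 0 0 1; 0 0 0 -43 0 0 1'
python3 -m creep '0 0 0 -2 0 0 1; 0 0 0 -4 0 0 1; 0 0 0 -4 0 0 1'
python3 - <<'E'
from m import *
p,W=cloud('top'); boxes(W,(.045,.09),(.6,.9),(-.4,0)); np.savez('t7',p=p,W=W)
E
```

```text
clock: 13.75
tcp_pos: [0.6471, -0.1671, 0.0352]
orientation: [-0.085, 3.14, -0.0]
contact_force: [-0.6, 0.1, -0.1]
grip_width: 0.0855
gripper_force: 0.2
clock: 14.12
tcp_pos: [0.6511, -0.167, 0.0352]
orientation: [-0.085, 3.14, -0.0]
contact_force: [-1.2, -0.2, 1.0]
grip_width: 0.0854
gripper_force: 0.5
px [289. 134.] n 293 ctr 742 -117 size 52 110 ang 65.4 zmax 0.089 x 0.685 0.784 y -0.163 -0.105
```

Close to the rail; creep on until the force rises.

```bash
python3 -m creep '0 0 0 -2 0 0 1; 0 0 0 -3 0 0 1; 0 0 0 -3 0 0 1'; python3 -m creep '0 0 0 -2 0 0 1; 0 0 0 -3 0 0 1; 0 0 0 -3 0 0 1'
```

```text
clock: 14.55
tcp_pos: [0.6539, -0.1668, 0.0351]
orientation: [-0.085, 3.14, -0.0]
contact_force: [-2.9, -0.4, 1.6]
grip_width: 0.0853
gripper_force: 1.0
clock: 14.92
tcp_pos: [0.6563, -0.1666, 0.035]
orientation: [0.085, -3.139, -0.001]
contact_force: [-4.0, 0.1, 3.5]
grip_width: 0.0856
gripper_force: 2.4
```

```bash
python3 -m creep '0 0 0 -2 0 0 1; 0 0 0 -3 0 0 1; 0 0 0 -3 0 0 1'; python3 -m creep '0 0 0 -2 0 0 1; 0 0 0 -3 0 0 1; 0 0 0 -3 0 0 1'
```

```text
clock: 15.3
tcp_pos: [0.6562, -0.1666, 0.0346]
orientation: [0.083, -3.134, -0.003]
contact_force: [-13.4, 2.0, 9.3]
grip_width: 0.0852
gripper_force: 6.8
clock: 15.68
tcp_pos: [0.6561, -0.1666, 0.0342]
orientation: [0.081, -3.128, -0.005]
contact_force: [-22.9, 2.9, 15.2]
grip_width: 0.0853
gripper_force: 11.2
```

```bash
python3 -m creep '0 0 0 4 0 0 1; 0 0 0 8 0 0 1; 0 0 0 20 0 0 1; 0 0 0 50 0 0 1; 0 0 0 90 0 0 1; 0 0 0 110 0 -40 1; 0 0 0 140 0 -100 1; 0 0 0 180 0 -130 1; 0 0 0 210 0 -130 1;  0 0 0 210 0 -130 1'
python3 - <<'E'
from m import *
p,W=cloud('top'); boxes(W,(.045,.1),(.45,.9),(-.4,.3)); boxes(W,(.015,.1),(.38,.72),(-.4,.4))
save(cv2.resize(p[90:280,130:370],None,fx=3,fy=3),'t8.png')
E
```

```text
clock: 16.92
tcp_pos: [0.4513, -0.1778, 0.1656]
orientation: [-0.083, 3.139, 0.002]
contact_force: [0.0, -0.6, -0.3]
grip_width: 0.0855
gripper_force: 0.0
px [300. 139.] n 1181 ctr 729 -163 size 123 112 ang 2.6 zmax 0.088 x 0.666 0.791 y -0.22 -0.104
px [212. 173.] n 1191 ctr 619 135 size 121 110 ang 1.2 zmax 0.089 x 0.558 0.68 y 0.08 0.191
px [355. 191.] n 58 ctr 547 -347 size 58 23 ang 53.1 zmax 0.059 x 0.521 0.563 y -0.367 -0.318
px [300. 151.] n 621 ctr 694 -164 size 54 111 ang 2.3 zmax 0.087 x 0.666 0.72 y -0.22 -0.108
px [212. 174.] n 1260 ctr 619 135 size 121 110 ang 1.2 zmax 0.089 x 0.558 0.68 y 0.08 0.191
px [157. 184.] n 207 ctr 590 315 size 77 59 ang 70.7 zmax 0.054 x 0.55 0.622 y 0.286 0.353
px [355. 191.] n 58 ctr 547 -347 size 58 23 ang 53.1 zmax 0.059 x 0.521 0.563 y -0.367 -0.318
px [252. 227.] n 390 ctr 438 3 size 81 80 ang 88.9 zmax 0.039 x 0.398 0.479 y -0.037 0.044
```

View pics/t8.png

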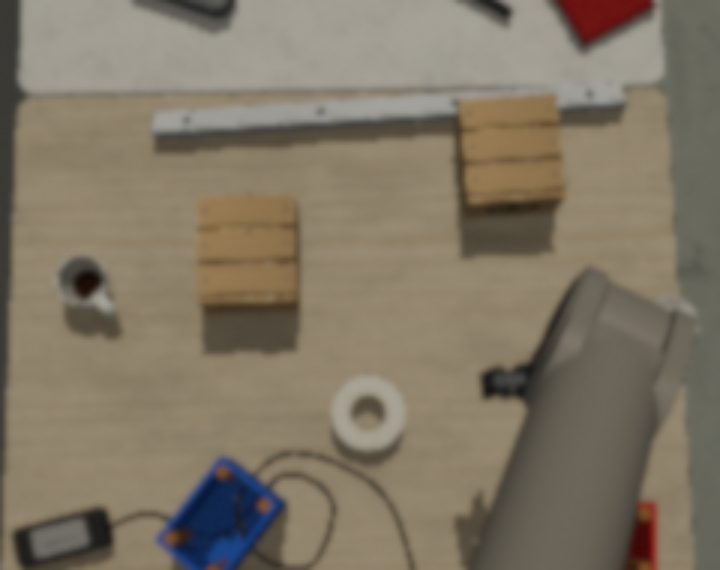

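The stamped crate (px 510,150) sits square against the rail. The plain one (250,250) lies clear of it, and nothing else has moved.

```bash
python3 -c "
from bench import r
print(r.hand_in())"
```

```text
the job is handed in; nothing more can be done
None
```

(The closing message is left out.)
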